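Clamp an ointment jar with the sunken knob of a jar vice

ROBOT

A 6-joint arm with a two-finger parallel gripper is mounted at the origin on a cart in front of the work surface, level with it; the furniture and walls round the work are solid. World frame = base frame: x ahead of the robot, y to its left, z up, the work surface at z = 0. Lengths are in m, angles in degrees, forces in N, time in s.
With the tool pointing down it reaches from about 0.375 to 0.825 m from the base axis. Payload 5.5 kg.
Tool frame: the origin (TCP) lies at the very end of the fingers, on their centre line; the grasp point (between the pads) lies 19 mm behind it; x points along the fingers, y is the direction in which the jaws open and shut, and the axes are right-handed (so a half turn about x gives the same grasp; the last joint's range is limited). The gripper opens to 85 mm and grips with 20 to 120 N. Pads are 22 mm wide; open, the fingers measure 114 mm over their backs; the gripper's body (76 mm by 85 mm) begins 54 mm behind the grasp point. The pads swing forward as they close: fully open they stand 13 mm farther back than shut.
Start: joints at [63.999, 17.962, -2.699, 69.339, 0, 90], TCP at [0.263, 0.539, 0.231] pointing down, gripper open.
Joint ranges: [-152.73, 152.73], [-39.44, 99.34], [-58.76, 71.6], [-118.89, 123.64], [-81.53, 83.1], [-180, 180]. Speed limits (degrees/s): [136.94, 136.94, 172.46, 180, 180, 180].

INTERFACE

Orientations are given as a 3x3 rotation matrix whose columns are the frame's x, y, z axes.
In Python, from workcell import telemetry, viewer, hand_in gives the robot as it stands. The module is installed in compiled form; this text tells all that it offers.
- The arm moves only by the tool move_arm, never from a script. Its argument "moves" is a list that holds one entry, the list of rows, each a list of 7 numbers: the turn, a rotation vector about the tool's x, y, z in degrees, then the shift along the tool's x, y, z in cm, then the closure in counts, from 0 (fully open) to 255 (shut). A call has 1 to 20 rows; each row is the pose to reach, as a shift and turn from the pose measured when the call began, along the tool's axes at that moment; what a row does not reach only later rows make up. A row lasts 1/12 s, in which the tool goes at most 41.7 mm and 7.16 degrees, less where a joint would pass 70% of its speed; a pose out of reach is approached as far as the arm can. A call with a gripper value outside its range is refused whole. The fingers move at their own pace and stop on an object; the grip force is fixed at half the most. Time passes only in rows, so rows that repeat a pose let the fingers close. It gives the time, the measured TCP pose, the force and the opening at its end, in the units of the state.
- telemetry.observe(): the state, without advancing time (a new reading comes with each control period).
- viewer.capture(name): name is "scene" or "top"; returns a dict with "pixels" (400x640x3 uint8, blue, green, red), "fov_y" (degrees; the focal length in pixels is half the picture's height over the tangent of half this angle, whatever the lens; pixels are square), "cx", "cy" (the principal point, pixels), "R" (3x3) and "t" (3): a world point X has camera coordinates R X + t. Camera axes: x right, y down, z forward; pixel columns grow to the right and rows downward; lengths in m; the calibration is good to about 2 mm. A picture is of the moment at which its call begins. There is no depth.
- hand_in(): hands the job in, once; it reports no verdict.
The state is a dict: "clock": time; "joint_positions": joint angles; "dq": joint speeds; "joint_efforts": joint torques, N m; "position": TCP position; "ee_rot": TCP orientation; "contact_force": force on the tool from outside, world axes, zero at the start; "moment": the same for the moment, N m; "opening": opening from 0.0 (shut) to 1.0 (fully open).
Only numpy, scipy, OpenCV 4.12 (cv2) and the standard library are available. Lean on these libraries where they do the work, as an engineer would, in place of code of your own. Each camera call takes 0.05 s, during which the arm holds its last target. There are 200 camera calls.

TASK

Stand the ointment jar with the blue lid upright on the jar vice, between the rubber jaw and the V-shaped backstop, and let go of it. Then turn the knob sunk in the vice's well clockwise, feeling the load, until the jaw clamps the jar against the backstop with about 12 N; more than 25 N would crush it. Let go of the knob and leave the other things on the worktop where they are.

Things in the scene. Friction and masses are not known exactly. Their poses are not given: they have to be found in the camera images.
- blue_jar: loose ointment jar, white with a wide blue lid, 50 mm across the lid, 49 mm below it, 46 mm tall, about 0.1 kg; origin at the centre of its underside, z up. Grip it from above by the lid, its top 15 mm
- holder: the jar vice, fixed: an aluminium base plate 120 (x) by 270 (y) mm, top face at z = 8 mm. Origin on the worktop; y runs along the vice from the knob (-y) over the jaw and the jar's gap to the backstop (+y). The blue housing, 104 by 104 mm, top at z = 50 mm, is centred at y = -88 mm; the round well is sunk in its top
- jar_place (a point): point on the base plate (z = 8 mm), y = 21 mm in the vice's frame, axes as the vice's: a jar centred here stands 3 mm or more clear of jaw and backstop, its x sides free for fingers. The aluminium V backstop (up to z = 37 mm) was set by hand in its slot: a clamped jar's centre comes to x = 0 and y between 26 and 34 mm, not known more exactly; it has to be felt
- knob_grip (a point): point on the knob's axis, z = 34 mm, its x along the bar. The black bar grip is 30 mm long (x), 10 mm thick (y), top at z = 44 mm, on a skirt 34 mm across with its top at z = 17 mm. The well is 76 mm in diameter, floor at z = 14 mm, rim at z = 50 mm, 6 mm above the bar. The fingers go down beside the bar's flat sides (its +y and -y)
- knob (a joint): knob angle, rad, 0 to 3.6: 0 is jaw fully back, the bar along the vice's x; it grows clockwise seen from above, which closes the jaw 8 mm per rad. Friction 0.20 N m either way, so it stays where left; each newton of clamping adds 0.008 N m (12 N: about 0.1 N m). 1.1 to 3.1 rad of turning are needed, in one or more grasps
- jaw: moving steel jaw, 50 mm wide (x), z = 9 to 39 mm; its origin coincides with the vice's at knob 0 and moves along the vice's +y. Its black rubber pad (z = 12 to 36 mm) is screwed out by hand, its face 10 to 14 mm to -y of this origin, and is sprung: once the jar meets the backstop, the clamping force rises some 40 to 50 N per rad of knob
- red_jar: bystander: smaller white jar with a red lid, 45 mm across, 40 mm tall; origin at the centre of its underside
- beaker: bystander: glass beaker, 74 mm across, 95 mm tall; origin at the centre of its underside
- white_tub: bystander: white tub with a screw lid, 68 mm across, 110 mm tall; origin at the centre of its underside
- label_roll: bystander: roll of labels, 70 mm across, 36 mm tall; origin at the centre of its underside
Mind the look-alikes: they are no part of the job. What is shaped like the blue_jar but purple is not meant.

How it is judged (in metres and radians):
On the way, in this order (a step that is already met when the one before it is completed fails the run):
1. the blue-lidded jar stands upright on the vice between jaw and backstop, let go (y of blue_jar in the frame of holder between 0.005 and 0.038 m and x of blue_jar in the frame of holder between -0.015 and 0.015 m and z of blue_jar in the frame of holder between 0.005 and 0.012 m and angle between blue_jar's own z axis and vertical below 0.1 rad and contact force between the fingers and blue_jar below 0.1 N), for 0.2 s.
2. the jaw clamps the jar with 6 to 19 N (contact force between jaw and blue_jar between 6 and 19 N), for 0.3 s.
At the end, for the whole second after the job is handed in: the blue-lidded jar stands upright (within 0.1 rad) on the vice's base plate, against the V backstop (centre within 8 mm of the vice's middle line), clamped by the jaw with 6 to 19 N (all of step 2 and y of blue_jar in the frame of holder between 0.022 and 0.038 m and x of blue_jar in the frame of holder between -0.008 and 0.008 m and z of blue_jar in the frame of holder below 0.013 m and angle between blue_jar's own z axis and vertical below 0.1 rad); the robot touches nothing.
It fails at once if the jaw presses the jar with more than 25 N (contact force between jaw and blue_jar above 25 N).
It fails at once if a bystander is moved by more than 20 mm (distance of any of red_jar, beaker, white_tub, label_roll from where it was at the start of the episode above 0.02 m).
It also fails if it takes over 72 s, if anything falls off the work surface, if the arm or the gripper's body presses on something with over 40 N, if the wrist force passes 120 N, or if a joint passes its speed limit or range.

## Working session

There is one attempt and no reset: what is moved stays moved. The work goes in short steps, Python scripts to look and compute and a tool call to move; the robot and the scene stay as the last step left them, time stands still between calls to the robot, and variables do not carry over. Pictures are saved under pics/ and viewed, about 8 in all and at most 12, crops included, and the job is handed in when it is done.

Besides the shell and the picture viewer there is one more tool, called after "Call:" by a JSON object that holds its "fn" and its "kwargs", one argument or row to a line. move_arm: Moves the arm, as the interface text tells. Its arguments: {"type":"object","properties":{"moves":{"type":"array","items":{"type":"array","items":{"type":"array","items":{"type":"number"}}}}},"required":["moves"]}

```bash
mkdir -p pics
cat > h.py <<'E'
import numpy as np, cv2
from workcell import telemetry, viewer, hand_in
def cap(name,fn=None):
    c=viewer.capture(name); im=np.array(c["pixels"],dtype=np.uint8)
    if fn: cv2.imwrite("pics/"+fn,im)
    return c,im
def f(c): return 200/np.tan(np.radians(c["fov_y"])/2)
def pix(c,X):
    p=np.array(c["R"])@np.array(X)+np.array(c["t"]); return f(c)*p[0]/p[2]+c["cx"],f(c)*p[1]/p[2]+c["cy"]
def back(c,u,v,z):
    R=np.array(c["R"]);t=np.array(c["t"]); o=-R.T@t
    d=R.T@np.array([(u-c["cx"])/f(c),(v-c["cy"])/f(c),1]); return o+d*(z-o[2])/d[2]
E
python3 - <<'E'
from h import *
s=telemetry.observe(); print(s)
for n in("scene","top"):
    c,im=cap(n,n+"0.png"); print(n,c["fov_y"],c["cx"],c["cy"],np.round(c["R"],3).tolist(),c["t"], {k for k in c})
E
```

```text
{'clock': 0.0, 'joint_positions': array([ 6.40001638e+01,  1.80028765e+01, -2.75593287e+00,  6.93385963e+01,
        7.94132640e-05,  8.99991726e+01]), 'dq': array([-0.0177668 ,  0.01088285, -0.08864375,  0.0471461 , -0.04687216,
       -0.00559157]), 'joint_efforts': array([-8.99790211e-05, -5.39584780e+01,  3.39752090e+01,  1.92544819e-02,
        1.58623316e-04,  1.20852619e-05]), 'position': array([0.26276468, 0.5387524 , 0.23043527]), 'ee_rot': array([[-7.46493306e-04,  4.38354964e-01,  8.98801629e-01],
       [-1.52738742e-03,  8.98800331e-01, -4.38355599e-01],
       [-9.99998555e-01, -1.70004783e-03, -1.41057170e-06]]), 'contact_force': array([0.8997527 , 0.30279178, 0.91993072]), 'moment': array([ 0.00955013, -0.0022363 , -0.02039996]), 'opening': 1.0009125133105363}
scene 42.74210287955145 316.71224861479527 194.03055189723872 [[0.89, -0.455, 0.006], [-0.179, -0.363, -0.914], [0.418, 0.813, -0.405]] [-0.49866313  0.17499385  1.18265865] {'fov_y', 'cx', 'cy', 'R', 'pixels', 't'}
top 46.688779449130195 317.06376392828207 201.91611496908453 [[0.002, -1.0, -0.011], [-0.982, 0.0, -0.191], [0.191, 0.011, -0.981]] [0.03461804 0.58597194 1.20530072] {'fov_y', 'cx', 'cy', 'R', 'pixels', 't'}
```

View pics/scene0.png

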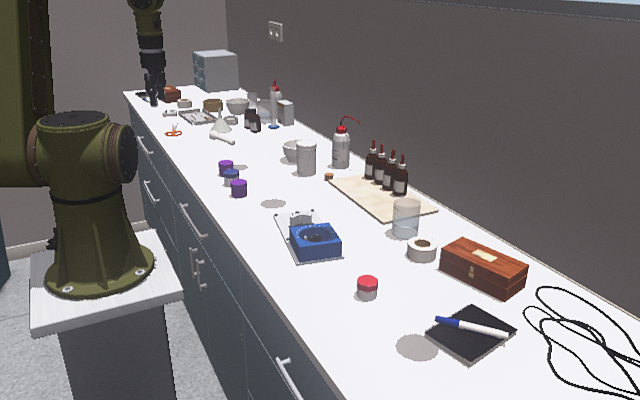

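View pics/top0.png

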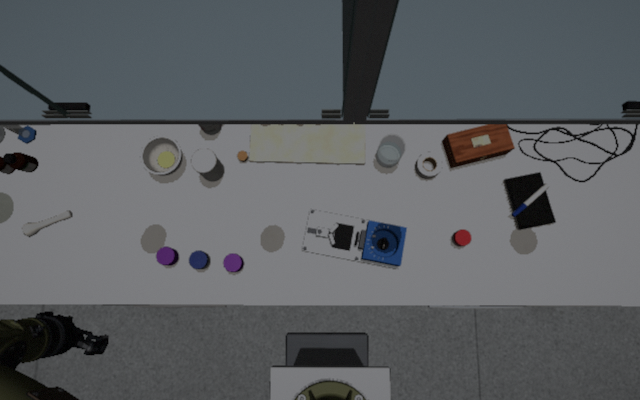

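Scene: three jar look-alikes in the top view: purple at (167,256), blue at (199,260) and purple at (233,262). The red jar is at (462,238). I choose the blue one at (199,260). The vice has its housing at (384,243) and its backstop near (315,232). I'll check these in a close crop.

Run:
```python
from h import *
c,im=cap("top")
a=cv2.resize(im[240:280,145:265],None,fx=6,fy=6,interpolation=cv2.INTER_CUBIC)
b=cv2.resize(im[203:273,295:415],None,fx=6,fy=6,interpolation=cv2.INTER_CUBIC)
b=np.clip(b.astype(float)*1.0,0,255).astype(np.uint8)
cv2.imwrite("pics/crop1.png",np.vstack([a[:170],b]))
hsv=cv2.cvtColor(im,cv2.COLOR_BGR2HSV)
for u,v in((167,256),(199,260),(233,262),(384,243)): print(u,v,hsv[v,u],im[v,u])
# lid centroid
ys,xs=np.mgrid[0:400,0:640]
for nm,u,v,z in(("p1",167,256,.046),("blue",199,260,.046),("p2",233,262,.046),("red",462,238,.04)):
    m=(hsv[...,1]>90)&(np.hypot(xs-u,ys-v)<16); print(nm,m.sum(),xs[m].mean(),ys[m].mean(),back(c,xs[m].mean(),ys[m].mean(),z-.004))
m=(hsv[...,1]>150)&(hsv[...,0]>95)&(hsv[...,0]<130)&(xs>350)&(xs<420)&(ys>205)&(ys<280)
cn=cv2.findContours(m.astype(np.uint8),cv2.RETR_EXTERNAL,cv2.CHAIN_APPROX_NONE)[0]
k=max(cn,key=cv2.contourArea); r=cv2.minAreaRect(k); print(r)
for p in cv2.boxPoints(r): print(p,back(c,*p,.05))
print("tub,etc",back(c,389,152,.095),back(c,428,165,.036),back(c,204,161,.11))
```

```text
167 256 [140 158  97] [97 37 76]
199 260 [116 137  84] [84 45 39]
233 262 [140 142 106] [106  47  86]
384 243 [105  36  14] [14 13 12]
p1 304 166.66447368421052 255.83552631578948 [0.44048523 0.44157101 0.042     ]
blue 258 198.3139534883721 259.56976744186045 [0.43051471 0.35524302 0.042     ]
p2 274 232.83941605839416 262.56934306569343 [0.42256093 0.26161972 0.042     ]
red 224 461.89732142857144 237.5 [ 0.49122147 -0.35881252  0.036     ]
((383.6669006347656, 243.06553649902344), (38.8145751953125, 38.6387825012207), 10.124671936035156)
[361.16565 258.67245] [ 0.4327215  -0.08306052  0.05      ]
[367.958   220.63538] [ 0.53544289 -0.10317869  0.05      ]
[406.16815 227.45862] [ 0.51679108 -0.20600005  0.05      ]
[399.3758 265.4957] [ 0.4147327  -0.18437341  0.05      ]
tub,etc [ 0.71525448 -0.15886298  0.095     ] [ 0.69533372 -0.27587324  0.036     ] [0.68656621 0.3351861  0.11      ]
```

View pics/crop1.png

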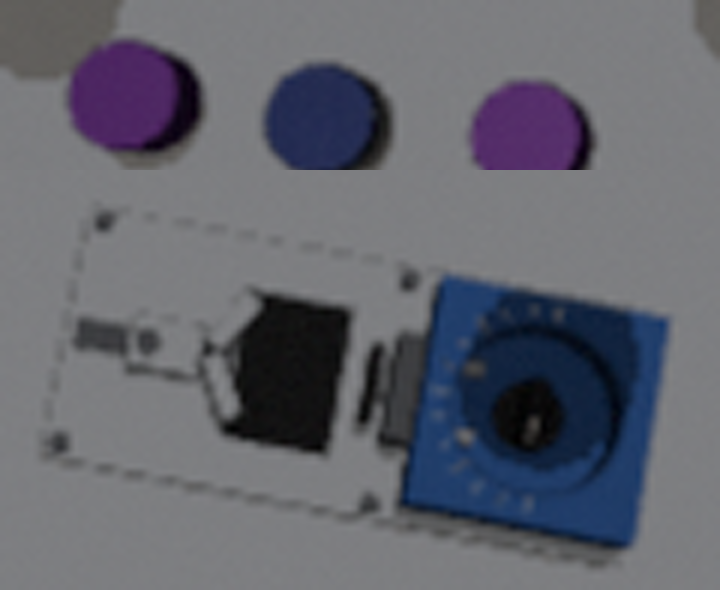

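The crop confirms blue at (198.6,259.7) between two purples, and the vice has its knob at the right. The jars lie along y, so the fingers will go along x.

```bash
cat >> h.py <<'E'
from scipy.spatial.transform import Rotation as Ro
def row(p,yaw):
    s=telemetry.observe(); R=np.array(s["ee_rot"]); a=np.radians(yaw)
    Y=np.array([np.cos(a),np.sin(a),0]); X=np.array([0,0,-1.]); T=np.column_stack([X,Y,np.cross(X,Y)])
    w=Ro.from_matrix(R.T@T).as_rotvec(degrees=True); d=R.T@(np.array(p)-s["position"])*100
    print("t",round(s["clock"],2),"pos",np.round(s["position"],4),"yaw",round(np.degrees(np.arctan2(R[1,1],R[0,1])),2),"F",np.round(s["contact_force"],1),"M",np.round(s["moment"],3),"op",round(s["opening"],3),"j",np.round(s["joint_positions"],1))
    print("row",np.round(w,2).tolist(),np.round(d,2).tolist())
E
python3 - <<'E'
from h import *
c,im=cap("top")
q=lambda x,y:(295+(x+.5)/6-.5,203+(y-170+.5)/6-.5)
S=[back(c,*q(*p),.008) for p in((104,220),(408,278),(368,502),(58,440))]
for p in S: print(np.round(p,4))
e=S[0]-S[1]; g=S[3]-S[2]; print("len",np.linalg.norm(e),np.linalg.norm(g),"y-axis tilt",np.degrees(np.arctan2(e[0],e[1])),np.degrees(np.arctan2(g[0],g[1])))
C=[back(c,*q(*p),.008) for p in((88,207),(40,458))]; d=C[0]-C[1];print("plate end",np.round(C,4),np.linalg.norm(d),np.degrees(np.arctan2(-d[1],d[0])))
m=(C[0]+C[1])/2; a=np.radians(11); print("origin from end",m-.135*np.array([np.sin(a),np.cos(a),0]))
print("knob bar",back(c,*q(528,415),.044), "well",back(c,*q(540,407),.05))
row([.430,.355,.10],-11)
E
```

```text
[0.5696 0.05   0.008 ]
[ 0.542  -0.0923  0.008 ]
[ 0.4378 -0.0721  0.008 ]
[0.4662 0.0709 0.008 ]
len 0.14491686483508345 0.1458014084745426 y-axis tilt 10.965346861942958 11.254996581476462
plate end [[0.5758 0.0575 0.008 ]
 [0.4579 0.0791 0.008 ]] 0.11988083286994866 10.397945792757488
origin from end [ 0.49108404 -0.06419712  0.008     ]
knob bar [ 0.47418198 -0.14201773  0.044     ] well [ 0.47715314 -0.14669492  0.05      ]
t 0.2 pos [0.2629 0.539  0.2307] yaw 64.0 F [ 0.3 -0.1  0.3] M [-0.022 -0.037  0.033] op 0.999 j [64.  18.  -2.7 69.3 -0.  90. ]
row [75.0, 0.04, 0.05] [13.08, -9.19, 23.08]
```

Call:
{"fn": "move_arm", "kwargs": {
  "moves": [
    [[75,0,0,13,-9.2,23.1,0],[75,0,0,13,-9.2,23.1,0],[75,0,0,13,-9.2,23.1,0],[75,0,0,13,-9.2,23.1,0],[75,0,0,13,-9.2,23.1,0],[75,0,0,13,-9.2,23.1,0],[75,0,0,13,-9.2,23.1,0],[75,0,0,13,-9.2,23.1,0],[75,0,0,13,-9.2,23.1,0],[75,0,0,13,-9.2,23.1,0],[75,0,0,13,-9.2,23.1,0],[75,0,0,13,-9.2,23.1,0],[75,0,0,13,-9.2,23.1,0],[75,0,0,13,-9.2,23.1,0]]
  ]
}}

```text
clock: 1.37
position: [0.43, 0.3549, 0.1008]
ee_rot: [[-0.001, 0.982, -0.189], [-0.001, -0.189, -0.982], [-1.0, -0.0, 0.001]]
contact_force: [-0.1, -0.2, 0.7]
opening: 0.998
```

Run:
```python
from h import *
a=np.radians(11); o=np.array([.4915,-.0610,0]); ex=np.array([np.cos(a),-np.sin(a),0]); ey=np.array([np.sin(a),np.cos(a),0])
W=lambda x,y,z:o+ex*x+ey*y+np.array([0,0,z])
out=[]
for n,(x0,y0,w,h) in(("top",(295,203,120,70)),("scene",(270,205,80,60))):
    c,im=cap(n); k=6 if n=="top" else 9
    I=cv2.resize(im[y0:y0+h,x0:x0+w],None,fx=k,fy=k,interpolation=cv2.INTER_CUBIC)
    I=np.clip(I*(1.6 if n=="top" else 1),0,255).astype(np.uint8)
    def pl(P,col):
        q=np.array([[(u+.5-x0)*k-.5,(v+.5-y0)*k-.5] for u,v in(pix(c,W(*p)) for p in P)])
        cv2.polylines(I,[np.int32(q.round())],True,col,1)
    R=lambda x,y0,y1,z:[(-x,y0,z),(x,y0,z),(x,y1,z),(-x,y1,z)]
    pl(R(.06,-.135,.135,.008),(0,0,255)); pl(R(.052,-.14,-.036,.05),(0,255,0)); pl(R(.015,-.093,-.083,.044),(0,255,255))
    t=np.linspace(0,6.283,40); pl([(.038*np.cos(b),-.088+.038*np.sin(b),.05) for b in t],(255,0,255))
    if n=="top":out.append(I[:300] if 0 else I)
    else: cv2.imwrite("pics/ov_scene.png",I)
cv2.imwrite("pics/ov_top.png",out[0])
row([.430,.355,.016],-11)
```

```text
t 1.47 pos [0.4301 0.355  0.1009] yaw -10.93 F [-0.4 -0.  -0.1] M [ 0.041 -0.035  0.045] op 0.999 j [ 39.6  18.5 -19.8  51.8  -0.  140.5]
row [0.07, 0.06, 0.01] [8.49, -0.0, -0.01]
```

View pics/ov_top.png

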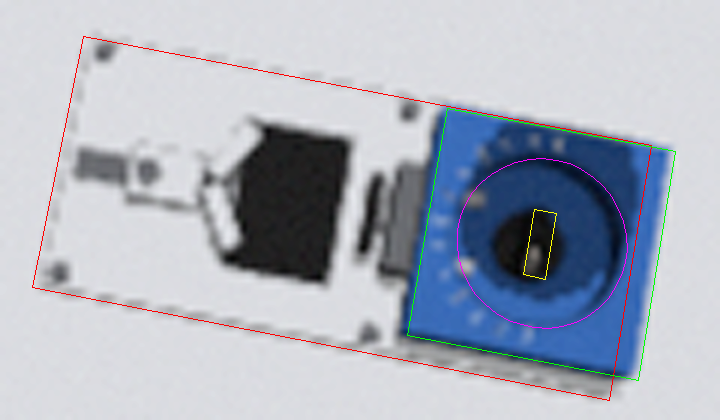

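View pics/ov_scene.png

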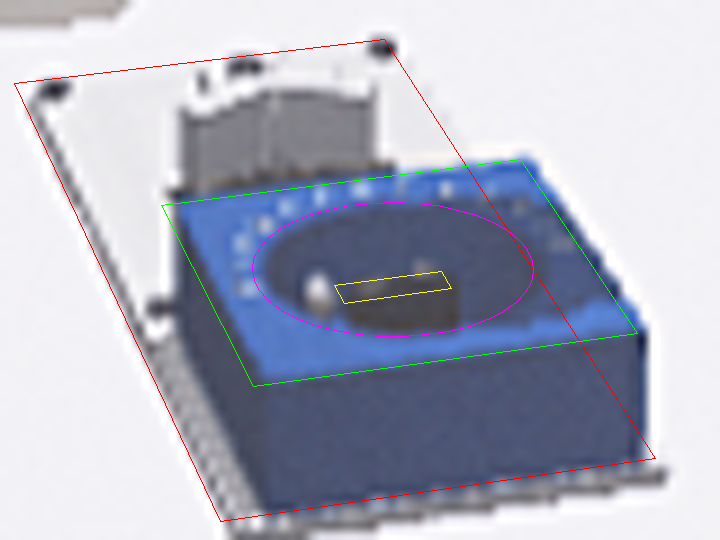

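The overlay shows that the plate is not centred on the origin, since it sticks out beyond the housing at the -y end. The housing and the knob agree between both views, so I take the vice origin as about (0.4933, -0.059), turned by -11°. Now I grasp the jar.

Call:
{"fn": "move_arm", "kwargs": {
  "moves": [
    [[0,0,0,3,0,0,0],[0,0,0,6,0,0,0],[0,0,0,8.5,0,0,0],[0,0,0,8.5,0,0,0],[0,0,0,8.5,0,0,80],[0,0,0,8.5,0,0,255],[0,0,0,8.5,0,0,255],[0,0,0,8.5,0,0,255],[0,0,0,8.5,0,0,255],[0,0,0,8.5,0,0,255],[0,0,0,8.5,0,0,255],[0,0,0,8.5,0,0,255]]
  ]
}}

```text
clock: 2.47
position: [0.4316, 0.3561, 0.0183]
ee_rot: [[0.003, 0.982, -0.19], [0.001, -0.19, -0.982], [-1.0, 0.002, -0.002]]
contact_force: [-1.0, -0.7, 5.6]
opening: 0.55
```

Run:
```python
from h import *
row([.4973,-.0384,.10],-11)
```

```text
t 2.47 pos [0.4316 0.3561 0.0183] yaw -10.93 F [-1.  -0.7  5.6] M [-0.114  0.068  0.004] op 0.55 j [ 39.5  23.6 -24.8  41.4  -0.  140.5]
row [0.07, -0.11, -0.14] [-8.21, 13.95, 37.47]
```

Call:
{"fn": "move_arm", "kwargs": {
  "moves": [
    [[0,0,0,-1,0,0,255],[0,0,0,-4,0,0,255],[0,0,0,-7,0,0,255],[0,0,0,-10,0,0,255],[0,0,0,-10,0,0,255],[0,0,0,-10,0,0,255]]
  ]
}}

```text
clock: 2.97
position: [0.4331, 0.3574, 0.1218]
ee_rot: [[0.008, 0.982, -0.19], [0.005, -0.19, -0.982], [-1.0, 0.006, -0.007]]
contact_force: [-0.1, -0.3, -1.9]
opening: 0.55
```

Run:
```python
from h import *
row([.4973,-.0384,.118],-11)
```

```text
t 2.97 pos [0.4331 0.3574 0.1218] yaw -10.93 F [-0.1 -0.3 -1.9] M [-0.015 -0.002 -0.001] op 0.55 j [ 39.6  17.3 -18.4  53.7  -0.  140.5]
row [0.07, -0.39, -0.36] [0.21, 13.8, 37.65]
```

Call:
{"fn": "move_arm", "kwargs": {
  "moves": [
    [[0,-0.4,-0.4,0,3,8,255],[0,-0.4,-0.4,0,6,16,255],[0,-0.4,-0.4,0,9,24,255],[0,-0.4,-0.4,0,12,32,255],[0,-0.4,-0.4,0.2,13.8,37.65,255],[0,-0.4,-0.4,0.2,13.8,37.65,255],[0,-0.4,-0.4,0.2,13.8,37.65,255],[0,-0.4,-0.4,0.2,13.8,37.65,255],[0,-0.4,-0.4,0.2,13.8,37.65,255],[0,-0.4,-0.4,0.2,13.8,37.65,255],[0,-0.4,-0.4,0.2,13.8,37.65,255],[0,-0.4,-0.4,0.2,13.8,37.65,255],[0,-0.4,-0.4,0.2,13.8,37.65,255],[0,-0.4,-0.4,0.2,13.8,37.65,255]]
  ]
}}

```text
clock: 4.13
position: [0.4966, -0.0373, 0.1176]
ee_rot: [[-0.002, 0.982, -0.188], [0.0, -0.188, -0.982], [-1.0, -0.002, -0.0]]
contact_force: [-0.2, 0.6, -0.2]
opening: 0.55
```

Run:
```python
from h import *
row([.4973,-.0384,.03],-11)
c,a=cap("top"); d,b=cap("scene")
A=cv2.resize(a[185:265,275:415],None,fx=5,fy=5,interpolation=cv2.INTER_CUBIC)
B=cv2.resize(b[150:280,250:370],None,fx=4,fy=4,interpolation=cv2.INTER_CUBIC)
cv2.imwrite("pics/held_top.png",A);cv2.imwrite("pics/held_scene.png",B)
```

```text
t 4.13 pos [ 0.4966 -0.0373  0.1176] yaw -10.85 F [-0.2  0.6 -0.2] M [ 0.043 -0.051  0.005] op 0.55 j [ -4.3  11.7 -26.5  51.9   0.   96.5]
row [0.15, -0.0, 0.11] [8.76, 0.1, 0.09]
```

View pics/held_scene.png

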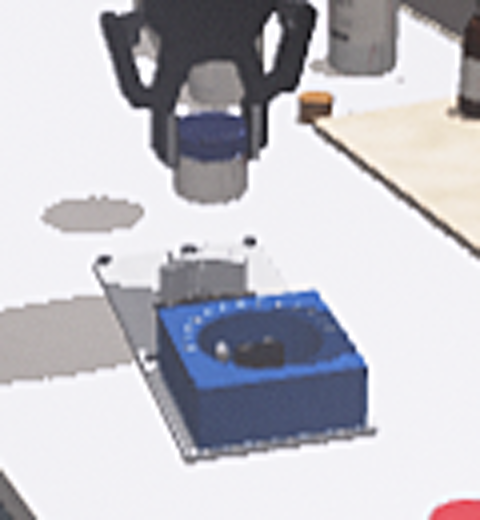

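The held jar is upright in the fingers (lid at crop (211,133)). Now I lower it at the gap.

Call:
{"fn": "move_arm", "kwargs": {
  "moves": [
    [[0,0,0,3,0.1,0.1,255],[0,0,0,5,0.1,0.1,255],[0,0,0,6.5,0.1,0.1,255],[0,0,0,7.5,0.1,0.1,255],[0,0,0,8.3,0.1,0.1,255],[0,0,0,8.7,0.1,0.1,255],[0,0,0,9,0.1,0.1,255],[0,0,0,9,0.1,0.1,255],[0,0,0,9,0.1,0.1,255],[0,0,0,9,0.1,0.1,255]]
  ]
}}

```text
clock: 5.07
position: [0.4983, -0.0384, 0.0286]
ee_rot: [[0.0, 0.982, -0.188], [0.0, -0.188, -0.982], [-1.0, 0.0, -0.0]]
contact_force: [0.3, 0.4, -1.2]
opening: 0.554
```

Run:
```python
from h import *
row([.4973,-.0384,.0263],-11)
c,a=cap("top"); d,b=cap("scene")
A=cv2.resize(a[195:265,295:415],None,fx=5,fy=5,interpolation=cv2.INTER_CUBIC)
B=cv2.resize(b[180:260,270:350],None,fx=5,fy=5,interpolation=cv2.INTER_CUBIC)
B=cv2.copyMakeBorder(B,0,0,0,200,cv2.BORDER_CONSTANT)
cv2.imwrite("pics/low.png",np.vstack([A[:200],B]))
```

```text
t 5.07 pos [ 0.4983 -0.0384  0.0286] yaw -10.81 F [ 0.3  0.4 -1.2] M [0.005 0.01  0.018] op 0.554 j [ -4.4  17.6 -32.3  40.1   0.   96.4]
row [0.19, -0.0, -0.01] [0.23, -0.1, 0.02]
```

View pics/low.png

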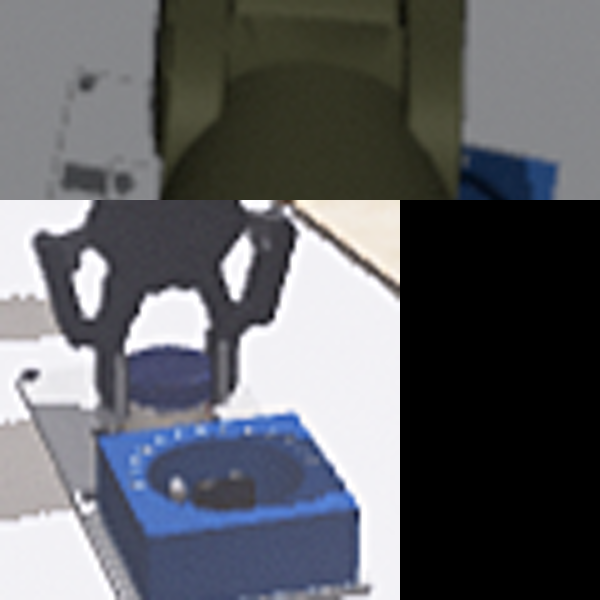

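The jar is low over the gap (crop (168,378)), with no side forces and still unseated. I lower the last 2–4 mm.

Call:
{"fn": "move_arm", "kwargs": {
  "moves": [
    [[0,0,0,0.1,-0.05,0,255],[0,0,0,0.2,-0.1,0,255],[0,0,0,0.25,-0.1,0,255],[0,0,0,0.3,-0.1,0,255],[0,0,0,0.3,-0.1,0,255],[0,0,0,0.3,-0.1,0,255]]
  ]
}}

```text
clock: 5.67
position: [0.4973, -0.0383, 0.0263]
ee_rot: [[0.0, 0.982, -0.188], [0.0, -0.188, -0.982], [-1.0, 0.0, -0.0]]
contact_force: [-3.6, 1.0, 8.6]
opening: 0.549
```

Call:
{"fn": "move_arm", "kwargs": {
  "moves": [
    [[0,0,0,-0.1,0,0,110],[0,0,0,-0.1,0,0,95],[0,0,0,-0.1,0,0,80],[0,0,0,-0.1,0,0,60],[0,0,0,-0.1,0,0,40],[0,0,0,-0.1,0,0,40],[0,0,0,-0.1,0,0,40]]
  ]
}}

```text
clock: 6.25
position: [0.4973, -0.0383, 0.0272]
ee_rot: [[0.0, 0.982, -0.188], [0.0, -0.188, -0.982], [-1.0, 0.0, -0.0]]
contact_force: [0.0, 0.1, 0.1]
opening: 0.843
```

Run:
```python
from h import *
row([.4973,-.0384,.13],-11)
```

```text
t 6.25 pos [ 0.4973 -0.0383  0.0272] yaw -10.82 F [0.  0.1 0.1] M [ 0.038  0.015 -0.009] op 0.843 j [ -4.4  17.6 -32.5  39.9   0.   96.4]
row [0.18, -0.01, -0.01] [-10.28, 0.01, 0.01]
```

Call:
{"fn": "move_arm", "kwargs": {
  "moves": [
    [[0,0,0,-3,0,0,40],[0,0,0,-7,0,0,40],[-7,0,0,-11,0,0,40],[-14,0,0,-15,-2,-4,40],[-21,0,0,-17,-4,-8,100],[-28,0,0,-17,-6,-12,150],[-35,0,0,-17,-8,-16,190],[-42,0,0,-17,-8.5,-18,190],[-49,0,0,-17,-8.5,-18,190],[-56,0,0,-17,-8.5,-18,190],[-63,0,0,-17,-8.5,-18,190],[-70,0,0,-17,-8.5,-18,190],[-77,0,0,-17,-8.5,-18,190],[-84,0,0,-17,-8.5,-18,190],[-90,0,0,-17,-8.5,-18,190],[-90,0,0,-17,-8.5,-18,190]]
  ]
}}

```text
clock: 7.58
position: [0.4474, 0.1545, 0.1971]
ee_rot: [[0.0, 0.185, 0.983], [0.0, 0.983, -0.185], [-1.0, 0.0, 0.0]]
contact_force: [0.3, 0.0, -0.7]
opening: 0.255
```

Run:
```python
from h import *
row([.4765,-.1454,.13],79)
c,a=cap("top"); d,b=cap("scene")
ang=np.radians(11); o=np.array([.4933,-.059,0]); ex=np.array([np.cos(ang),-np.sin(ang),0]); ey=np.array([np.sin(ang),np.cos(ang),0])
hsv=cv2.cvtColor(a,cv2.COLOR_BGR2HSV)
ys,xs=np.mgrid[0:400,0:640]
def W(x,y,z): return o+ex*x+ey*y+np.array([0,0,z])
u,v=pix(c,W(0,.021,.046)); print("pred",u,v)
m=(hsv[...,1]>90)&(np.hypot(xs-u,ys-v)<14)&(xs<u+13); P=back(c,xs[m].mean(),ys[m].mean(),.052); print(m.sum(),xs[m].mean(),ys[m].mean(),"vice xy",(P-o)@ex,(P-o)@ey)
def ov(im,c,x0,y0,w,h,k):
    I=cv2.resize(im[y0:y0+h,x0:x0+w],None,fx=k,fy=k,interpolation=cv2.INTER_CUBIC)
    for P in([(-.015,-.093,.044),(.015,-.093,.044),(.015,-.083,.044),(-.015,-.083,.044)],[(.025*np.cos(t),.021+.025*np.sin(t),.054) for t in np.linspace(0,6.28,30)],[(.052*i,-.088+.052*j,.05) for i,j in((-1,-1),(1,-1),(1,1),(-1,1))]):
        q=[[(p[0]+.5-x0)*k,(p[1]+.5-y0)*k] for p in(pix(c,W(*r)) for r in P)]
        cv2.polylines(I,[np.int32(q)],True,(0,255,255),1)
    return I
A=ov(a,c,310,205,100,65,5);B=ov(b,d,280,205,70,60,7)
h=max(A.shape[0],B.shape[0]); pad=lambda I:cv2.copyMakeBorder(I,0,h-I.shape[0],0,0,cv2.BORDER_CONSTANT)
cv2.imwrite("pics/placed.png",cv2.resize(np.hstack([pad(A),pad(B)]),None,fx=.8,fy=.8))
```

```text
t 7.58 pos [0.4474 0.1545 0.1971] yaw 79.33 F [ 0.3  0.  -0.7] M [-0.013 -0.032  0.046] op 0.255 j [ 19.    5.4 -22.8  61.7   0.   29.7]
row [0.33, 0.0, -0.0] [6.71, -28.93, 8.41]
pred 344.1326925939996 234.7932707894021
271 343.7232472324723 234.82656826568265 vice xy -0.0010735274221366855 0.022207696391501268
```

View pics/placed.png

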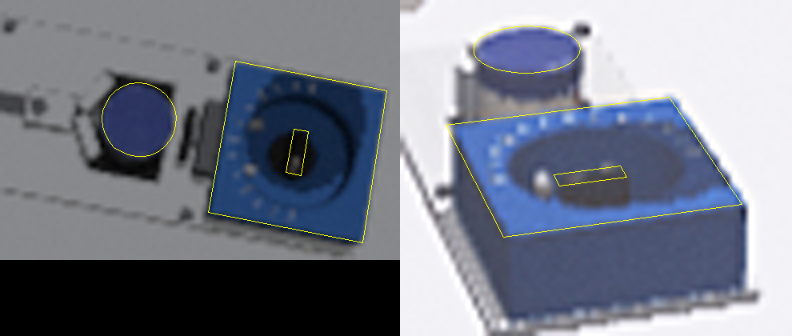

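The jar stands in the gap at about vice (−1, 22) mm, clear of jaw and backstop, and the model outlines fit in both views. Now I go to the knob.

Call:
{"fn": "move_arm", "kwargs": {
  "moves": [
    [[0,0,0,1,-4,1,190],[0,0,0,2,-8,2,190],[0,0,0,3,-12,3,190],[0,0,0,4,-16,4.5,190],[0,0,0,5,-20,6,190],[0,0,0,6,-24,7,190],[0.3,0,0,6.7,-27,8,190],[0.3,0,0,6.7,-28.9,8.4,190],[0.3,0,0,6.7,-28.9,8.4,190],[0.3,0,0,6.7,-28.9,8.4,190],[0.3,0,0,6.7,-28.9,8.4,190],[0.3,0,0,6.7,-28.9,8.4,190],[0.3,0,0,6.7,-28.9,8.4,190]]
  ]
}}

```text
clock: 8.77
position: [0.4749, -0.1441, 0.1304]
ee_rot: [[0.0, 0.194, 0.981], [0.0, 0.981, -0.194], [-1.0, 0.0, 0.0]]
contact_force: [-1.2, -0.8, 0.7]
opening: 0.259
```

Run:
```python
from h import *
row([.4765,-.1454,.024],79)
```

```text
t 8.77 pos [ 0.4749 -0.1441  0.1304] yaw 78.79 F [-1.2 -0.8  0.7] M [-0.008 -0.05   0.059] op 0.259 j [-16.9  10.7 -25.9  53.4   0.   -5.7]
row [-0.21, 0.02, -0.01] [10.64, -0.1, 0.18]
```

Call:
{"fn": "move_arm", "kwargs": {
  "moves": [
    [[0,0,0,3,-0.1,0.2,190],[0,0,0,6,-0.1,0.2,190],[0,0,0,7.5,-0.1,0.2,190],[0,0,0,8,-0.1,0.2,190],[0,0,0,8.5,-0.1,0.2,190],[0,0,0,9,-0.1,0.2,190],[0,0,0,9,-0.1,0.2,190],[0,0,0,9,-0.1,0.2,190]]
  ]
}}

```text
clock: 9.43
position: [0.4774, -0.1455, 0.0411]
ee_rot: [[0.002, 0.194, 0.981], [-0.0, 0.981, -0.194], [-1.0, 0.0, 0.002]]
contact_force: [0.2, -0.4, -0.1]
opening: 0.255
```

Call:
{"fn": "move_arm", "kwargs": {
  "moves": [
    [[0,0,0,0.4,0,-0.1,190],[0,0,0,0.8,0,-0.1,190],[0,0,0,1.2,0,-0.1,190],[0,0,0,1.6,0,-0.1,190],[0,0,0,1.8,0,-0.1,190],[0,0,0,1.8,0,-0.1,190],[0,0,0,1.8,0,-0.1,190]]
  ]
}}

```text
clock: 10.02
position: [0.4763, -0.1453, 0.0229]
ee_rot: [[0.001, 0.194, 0.981], [-0.0, 0.981, -0.194], [-1.0, 0.0, 0.001]]
contact_force: [-0.7, -0.5, 0.1]
opening: 0.256
```

Run:
```python
from h import *
row([.4765,-.1454,.023],79)
```

```text
t 10.02 pos [ 0.4763 -0.1453  0.0229] yaw 78.79 F [-0.7 -0.5  0.1] M [ 0.052 -0.01   0.035] op 0.256 j [-17.   17.8 -32.9  39.2   0.   -5.8]
row [-0.21, 0.06, -0.01] [-0.01, -0.01, 0.03]
```

Inside the well with no contact. I close on the bar.

Call:
{"fn": "move_arm", "kwargs": {
  "moves": [
    [[0,0,0,0,0,0,205],[0,0,0,0,0,0,220],[0,0,0,0,0,0,235],[0,0,0,0,0,0,255],[0,0,0,0,0,0,255],[0,0,0,0,0,0,255],[0,0,0,0,0,0,255]]
  ]
}}

```text
clock: 10.6
position: [0.4762, -0.1464, 0.0231]
ee_rot: [[0.001, 0.195, 0.981], [-0.002, 0.981, -0.195], [-1.0, -0.002, 0.001]]
contact_force: [-1.9, -4.4, 0.8]
opening: 0.103
```

Run:
```python
from h import *
row([.4765,-.1454,.023],79)
```

```text
t 10.6 pos [ 0.4762 -0.1464  0.0231] yaw 78.76 F [-1.9 -4.4  0.8] M [-0.993  0.387 -0.048] op 0.103 j [-17.   17.8 -32.9  39.2  -0.1  -5.8]
row [-0.24, 0.07, 0.13] [0.01, 0.1, 0.01]
```

Gripped at 10 mm. I start turning clockwise, re-centring on the measured pose.

Call:
{"fn": "move_arm", "kwargs": {
  "moves": [
    [[3,0,0,0,0,0,255],[6,0,0,0,0,0,255],[9,0,0,0,0,0,255],[12,0,0,0,0,0,255],[15,0,0,0,0,0,255],[18,0,0,0,0,0,255],[21,0,0,0,0,0,255],[24,0,0,0,0,0,255],[27,0,0,0,0,0,255],[30,0,0,0,0,0,255]]
  ]
}}

```text
clock: 11.43
position: [0.4765, -0.1458, 0.0232]
ee_rot: [[0.002, 0.661, 0.751], [-0.001, 0.751, -0.661], [-1.0, 0.0, 0.002]]
contact_force: [0.4, 0.0, -1.5]
opening: 0.101
```

```bash
cat > st.py <<'E'
from h import *
s=telemetry.observe(); R=s["ee_rot"]; p=s["position"]
print("t",round(s["clock"],2),"turned",round((78.8-np.degrees(np.arctan2(R[1,1],R[0,1])))%360,2),"pos",np.round(p,4),"F",np.round(s["contact_force"],2),"M",np.round(s["moment"],3),"e6",round(s["joint_efforts"][5],4),"e",np.round(s["joint_efforts"],2),"op",round(s["opening"],3),"j6",round(s["joint_positions"][5],1))
E
python3 st.py
```

```text
t 11.43 turned 30.14 pos [ 0.4765 -0.1458  0.0232] F [ 0.43  0.02 -1.5 ] M [ 0.154 -0.139  0.191] e6 -0.4493 e [ -0.47 -46.43  26.18   0.23  -0.22  -0.45] op 0.101 j6 24.4
```

Call:
{"fn": "move_arm", "kwargs": {
  "moves": [
    [[3,0,0,0,0,0,255],[6,0,0,0,0,0,255],[9,0,0,0,0,0,255],[12,0,0,0,0,0,255],[15,0,0,0,0,0,255],[18,0,0,0,0,0,255],[21,0,0,0,0,0,255],[24,0,0,0,0,0,255],[27,0,0,0,0,0,255],[30,0,0,0,0,0,255]]
  ]
}}

```text
clock: 12.27
position: [0.4771, -0.1454, 0.0232]
ee_rot: [[0.003, 0.948, 0.318], [-0.0, 0.318, -0.948], [-1.0, 0.003, 0.001]]
contact_force: [2.0, -0.4, -2.3]
opening: 0.101
```

```bash
python3 st.py
python3 - <<'E'
from h import *
cap("scene","s60.png")
E
```

```text
t 12.27 turned 60.25 pos [ 0.4771 -0.1454  0.0232] F [ 1.95 -0.42 -2.35] M [-0.065 -0.383  0.195] e6 -0.448 e [ -0.39 -46.95  25.86   0.75  -0.11  -0.45] op 0.101 j6 54.5
```

Call:
{"fn": "move_arm", "kwargs": {
  "moves": [
    [[3,0,0,0,0,0,255],[6,0,0,0,0,0,255],[9,0,0,0,0,0,255],[12,0,0,0,0,0,255],[15,0,0,0,0,0,255]]
  ]
}}

```text
clock: 12.73
position: [0.4775, -0.1454, 0.0232]
ee_rot: [[0.003, 0.998, 0.059], [0.0, 0.059, -0.998], [-1.0, 0.003, 0.0]]
contact_force: [1.7, -1.0, -2.7]
opening: 0.104
```

```bash
python3 st.py
```

```text
t 12.73 turned 75.43 pos [ 0.4775 -0.1454  0.0232] F [ 1.75 -1.02 -2.71] M [-0.222 -0.279  0.213] e6 -0.4407 e [ 4.000e-02 -4.697e+01  2.591e+01  7.100e-01  2.100e-01 -4.400e-01] op 0.104 j6 69.7
```

Call:
{"fn": "move_arm", "kwargs": {
  "moves": [
    [[3,0,0,0,0,0,255],[6,0,0,0,0,0,255],[9,0,0,0,0,0,255],[12,0,0,0,0,0,255]]
  ]
}}

```text
clock: 13.07
position: [0.4777, -0.1454, 0.0231]
ee_rot: [[0.004, 0.989, -0.151], [0.0, -0.151, -0.989], [-1.0, 0.004, -0.001]]
contact_force: [1.6, -1.0, -2.4]
opening: 0.1
```

```bash
python3 st.py
```

```text
t 13.07 turned 87.49 pos [ 0.4777 -0.1454  0.0231] F [ 1.56 -0.96 -2.41] M [-0.323 -0.12   0.271] e6 -0.4404 e [  0.22 -46.94  25.95   0.64   0.35  -0.44] op 0.1 j6 81.7
```

Call:
{"fn": "move_arm", "kwargs": {
  "moves": [
    [[3,0,0,0,0,0,255],[6,0,0,0,0,0,255],[9,0,0,0,0,0,255]]
  ]
}}

```text
clock: 13.32
position: [0.478, -0.1454, 0.0232]
ee_rot: [[0.004, 0.952, -0.305], [-0.0, -0.305, -0.952], [-1.0, 0.004, -0.001]]
contact_force: [0.6, -1.1, -1.6]
opening: 0.104
```

```bash
python3 st.py
python3 - <<'E'
from h import *
c,b=cap("scene","s96.png"); a=cv2.imread("pics/s60.png")
d=np.abs(b.astype(int)-a).sum(2); print(d[195:235,285:325].mean())
h=lambda I:cv2.cvtColor(I,cv2.COLOR_BGR2HSV)
print(pix(c,[.497,-.038,.05]))
s=[]
for _ in range(6):
    cap("scene"); q=telemetry.observe(); s.append([q["moment"][2],q["joint_efforts"][5]])
print(np.round(s,3).tolist())
cv2.imwrite("pics/cmp.png",cv2.resize(np.hstack([a[190:240,280:330],b[190:240,280:330]]),None,fx=7,fy=7,interpolation=cv2.INTER_CUBIC))
E
```

```text
t 13.32 turned 96.54 pos [ 0.478  -0.1454  0.0232] F [ 0.62 -1.13 -1.61] M [-0.393 -0.159  0.259] e6 -0.4394 e [  0.32 -46.88  26.01   0.54   0.42  -0.44] op 0.104 j6 90.8
53.69625
(np.float64(302.0130518506316), np.float64(214.63022062505073))
[[-0.087, 0.305], [-0.119, -0.033], [-0.143, -0.124], [-0.076, -0.106], [-0.037, -0.092], [-0.113, -0.085]]
```

View pics/cmp.png

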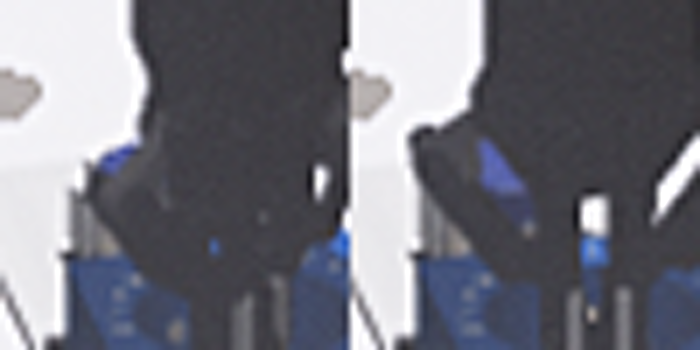

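Call:
{"fn": "move_arm", "kwargs": {
  "moves": [
    [[3,0,0,0,0,0,255],[6,0,0,0,0,0,255],[9,0,0,0,0,0,255]]
  ]
}}

```text
clock: 13.92
position: [0.4782, -0.1455, 0.0232]
ee_rot: [[0.005, 0.893, -0.449], [-0.0, -0.449, -0.893], [-1.0, 0.004, -0.002]]
contact_force: [1.7, -1.7, -4.0]
opening: 0.105
```

```bash
python3 st.py
```

```text
t 13.92 turned 105.5 pos [ 0.4782 -0.1455  0.0232] F [ 1.66 -1.69 -3.99] M [-0.452 -0.334  0.206] e6 -0.4434 e [  0.35 -47.25  25.73   0.96   0.45  -0.44] op 0.105 j6 99.7
```

Call:
{"fn": "move_arm", "kwargs": {
  "moves": [
    [[3,0,0,0,0,0,255],[6,0,0,0,0,0,255],[9,0,0,0,0,0,255]]
  ]
}}

```text
clock: 14.17
position: [0.4784, -0.1456, 0.0232]
ee_rot: [[0.005, 0.811, -0.585], [-0.0, -0.585, -0.811], [-1.0, 0.004, -0.002]]
contact_force: [2.3, -2.5, -3.3]
opening: 0.103
```

```bash
python3 st.py
```

```text
t 14.17 turned 114.57 pos [ 0.4784 -0.1456  0.0232] F [ 2.29 -2.5  -3.29] M [-0.516 -0.319  0.21 ] e6 -0.437 e [  0.42 -47.27  25.73   0.95   0.49  -0.44] op 0.103 j6 108.8
```

Call:
{"fn": "move_arm", "kwargs": {
  "moves": [
    [[3,0,0,0,0,0,255],[6,0,0,0,0,0,255],[9,0,0,0,0,0,255]]
  ]
}}

```text
clock: 14.42
position: [0.4786, -0.1458, 0.0232]
ee_rot: [[0.005, 0.709, -0.705], [-0.001, -0.705, -0.709], [-1.0, 0.004, -0.003]]
contact_force: [2.1, -2.5, -3.8]
opening: 0.105
```

```bash
python3 st.py
```

```text
t 14.42 turned 123.63 pos [ 0.4786 -0.1458  0.0232] F [ 2.09 -2.49 -3.77] M [-0.463 -0.305  0.167] e6 -0.3929 e [  0.45 -47.27  25.74   0.92   0.55  -0.39] op 0.105 j6 117.9
```

Call:
{"fn": "move_arm", "kwargs": {
  "moves": [
    [[3,0,0,0,0,0,255],[6,0,0,0,0,0,255]]
  ]
}}

```text
clock: 14.58
position: [0.4787, -0.1459, 0.0232]
ee_rot: [[0.005, 0.631, -0.776], [-0.001, -0.776, -0.631], [-1.0, 0.004, -0.003]]
contact_force: [1.5, -1.8, -2.6]
opening: 0.103
```

```bash
python3 st.py
```

```text
t 14.58 turned 129.69 pos [ 0.4787 -0.1459  0.0232] F [ 1.55 -1.8  -2.58] M [-0.489 -0.199  0.301] e6 -0.3529 e [  0.42 -47.19  25.82   0.81   0.54  -0.35] op 0.103 j6 123.9
```

The load appeared at about 117°. Motor torque is now +0.087 N·m over baseline, at the expected slope, so about 10–11 N. I nudge 2° more, then hold.

Call:
{"fn": "move_arm", "kwargs": {
  "moves": [
    [[2,0,0,0,0,0,255],[2,0,0,0,0,0,255],[2,0,0,0,0,0,255],[2,0,0,0,0,0,255]]
  ]
}}

```text
clock: 14.92
position: [0.4787, -0.1459, 0.0232]
ee_rot: [[0.005, 0.604, -0.797], [-0.001, -0.797, -0.604], [-1.0, 0.004, -0.003]]
contact_force: [1.6, -1.7, -2.9]
opening: 0.102
```

```bash
python3 st.py
```

```text
t 14.92 turned 131.63 pos [ 0.4787 -0.1459  0.0232] F [ 1.64 -1.69 -2.92] M [-0.416 -0.164  0.043] e6 0.0596 e [  0.54 -47.09  25.88   0.7    0.45   0.06] op 0.102 j6 125.9
```

Call:
{"fn": "move_arm", "kwargs": {
  "moves": [
    [[0,0,0,0,0,0,225],[0,0,0,0,0,0,205],[0,0,0,0,0,0,190],[0,0,0,0,0,0,190],[0,0,0,0,0,0,190],[0,0,0,0,0,0,190]]
  ]
}}

```text
clock: 15.42
position: [0.4787, -0.1458, 0.0232]
ee_rot: [[0.005, 0.604, -0.797], [-0.001, -0.797, -0.604], [-1.0, 0.004, -0.003]]
contact_force: [0.2, -0.8, -0.9]
opening: 0.257
```

```bash
python3 st.py
python3 - <<'E'
from h import *
row([.4787,-.1459,.2],-52.8)
row([.45,.2,.23],-52.8)
E
```

```text
t 15.42 turned 131.62 pos [ 0.4787 -0.1458  0.0232] F [ 0.24 -0.83 -0.86] M [ 0.029  0.022 -0.034] e6 -0.0011 e [ 0.000e+00 -4.604e+01  2.622e+01 -4.000e-02  0.000e+00 -0.000e+00] op 0.257 j6 125.9
t 15.42 pos [ 0.4787 -0.1458  0.0232] yaw -52.82 F [ 0.2 -0.8 -0.9] M [ 0.029  0.022 -0.034] op 0.257 j [-17.   17.9 -32.8  39.    0.  125.9]
row [-0.02, -0.2, -0.23] [-17.68, 0.08, -0.06]
t 15.42 pos [ 0.4787 -0.1458  0.0232] yaw -52.82 F [ 0.2 -0.8 -0.9] M [ 0.029  0.022 -0.034] op 0.257 j [-17.   17.9 -32.8  39.    0.  125.9]
row [-0.02, -0.2, -0.23] [-20.73, -29.2, -18.69]
```

Released, free of load. I go up and aside for a final look.

Call:
{"fn": "move_arm", "kwargs": {
  "moves": [
    [[0,0,0,-1,0,0,190],[0,0,0,-3,0,0,190],[0,0,0,-6,0,0,190],[0,0,0,-10,0,0,190],[0,0,0,-14,0,0,190],[0,0,0,-18,0,0,190],[0,0,0,-20,-3,-2,190],[0,0,0,-20,-6,-4,190],[0,0,0,-20,-10,-6,190],[0,0,0,-20,-13,-8,190],[0,0,0,-20,-16,-10,190],[0,0,0,-20,-20,-13,190],[0,0,0,-20,-24,-15,190],[0,0,0,-20,-29,-18,190],[0,0,0,-20,-29,-18,190],[0,0,0,-20,-29,-18,190],[0,0,0,-20,-29,-18,190]]
  ]
}}

```text
clock: 16.83
position: [0.4453, 0.1956, 0.2233]
ee_rot: [[0.006, 0.607, -0.795], [-0.001, -0.795, -0.607], [-1.0, 0.004, -0.004]]
contact_force: [-0.7, -0.0, -1.4]
opening: 0.254
```

```bash
python3 - <<'E'
from h import *
c,a=cap("top"); d,b=cap("scene")
o=np.array([.4933,-.059,0]); t=np.radians(11); ex=np.array([np.cos(t),-np.sin(t),0]); ey=np.array([np.sin(t),np.cos(t),0])
hsv=cv2.cvtColor(a,cv2.COLOR_BGR2HSV); ys,xs=np.mgrid[0:400,0:640]
u,v=pix(c,o+ey*.029+[0,0,.05])
m=(hsv[...,1]>90)&(np.hypot(xs-u,ys-v)<13); P=back(c,xs[m].mean(),ys[m].mean(),.052); print(m.sum(),"vice xy",(P-o)@ex,(P-o)@ey)
A=cv2.resize(a[205:270,300:410],None,fx=4,fy=4,interpolation=cv2.INTER_CUBIC);B=cv2.resize(b[205:265,280:350],None,fx=4,fy=4,interpolation=cv2.INTER_CUBIC)
cv2.imwrite("pics/final.png",np.hstack([A,cv2.copyMakeBorder(B,0,A.shape[0]-B.shape[0],0,0,cv2.BORDER_CONSTANT)]))
E
python3 st.py
```

```text
269 vice xy -0.0007792611772751979 0.027512098179331246
t 16.93 turned 131.61 pos [0.4456 0.1938 0.2231] F [ 0.04 -0.37  0.06] M [-0.029  0.018 -0.002] e6 0.0025 e [ 9.800e-01 -3.976e+01  3.367e+01 -7.000e-02  3.000e-02  0.000e+00] op 0.257 j6 166.5
```

View pics/final.png

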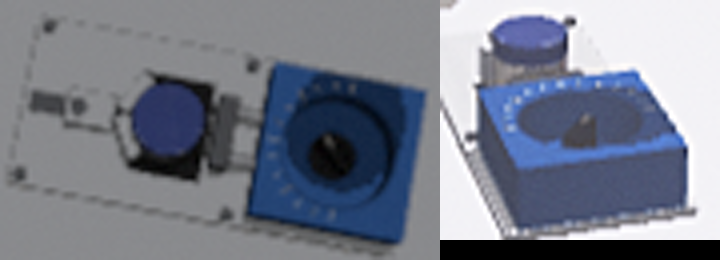

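The jar stands upright against the V (top crop (168,120)), the jaw is up to it and the arm is clear. I hand in.

```bash
python3 -c "
from workcell import hand_in; print(hand_in())"
```

```text
the job is handed in; nothing more can be done
None
```

The blue-lidded jar is in the vice, clamped against the V backstop at an estimated 12 N. The job was handed in at about 17 s on the robot's clock, and `hand_in()` gave no verdict.

- **Placing:** I picked the blue jar from between the two purple ones and stood it in the gap at about x −1, y 22 mm in the vice's frame. The side forces were near zero when I let go.
- **Clamping:** I turned the knob 132° clockwise in one grasp. The load began at about 117°. The joint-6 torque then rose at the expected slope, to 0.087 N·m over baseline at 130°, and I added 2° more.
- **Last checks:** The jar measured at about x −0.8, y 27.5 mm, and it stands upright in both views. The knob and arm read no load after release. I moved the arm clear; its path stayed well above the bystanders, but I did not re-measure their positions.
- **Doubts:** The wrist moment is noisy, about ±0.05 N·m. One reading just after the load began (0.167 N·m) did not show the rise, while the next (0.30 N·m) did. The 12 N therefore rests on the joint-6 torque and the angle past the start of the load.
- **Plate position:** The base plate looked several mm off the centre I first assumed, so I took the vice's position from the housing and the knob.

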